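Set the extractor timer's thumbwheels to 35

ROBOT

A 6-joint arm with a two-finger parallel gripper is mounted at the origin on the work surface. World frame = base frame: x ahead of the robot, y to its left, z up, the work surface at z = 0. Lengths are in m, angles in degrees, forces in N, time in s.
With the tool pointing down it reaches from about 0.35 to 0.875 m from the base axis. Payload 4.2 kg.
Tool frame: the origin (TCP) lies midway between the tips of the shut fingers; the grasp point (between the pads) lies 19 mm behind it; y points along the fingers, z is the direction in which the jaws open and shut, and the axes are right-handed (so a half turn about y gives the same grasp; the last joint's range is limited). The gripper opens to 87 mm and grips with 3 to 60 N. Pads are 19 mm wide; open, the fingers measure 117 mm over their backs; the gripper's body (75 mm by 190 mm) begins 51 mm behind the grasp point.
Start: joints at [88.384, 22.042, 0.453, 0, -68.411, -14.817], TCP at [0.177, 0.599, 0.186] pointing down, gripper open.
Joint ranges: [-179.83, 179.83], [-69.29, 118.12], [-61.27, 80.66], [-181.25, 117.63], [-171.15, -9.14], [-177.46, 177.46]. Speed limits (degrees/s): [159.86, 159.86, 180, 180, 180, 180].

INTERFACE

Orientations are given as [roll, pitch, yaw] about the fixed x, y, z axes, in that order (R = Rz(yaw) Ry(pitch) Rx(roll)).
In Python, from workcell import env gives the robot as it stands. The module is installed in compiled form; this text tells all that it offers. Calls block until the motion is done:
- env.goto(position, orientation): joint-space move of the TCP to a pose.
- env.move_straight(position, rotation=None, rate=0.15, force_limit=None): straight line of the TCP; rotation=None keeps the orientation; rate is the mean speed in m/s. With force_limit (N) it stops when the force on the tool has changed by that much, and returns True; else False.
- env.set_joints(angles): joint-space move.
- env.gripper_to(opening, grasp_force=None): opening from 0.0 (shut) to 1.0 (fully open); grasp_force is the grip in N (None keeps the last); returns when the fingers have stopped.
- env.dwell(seconds).
- env.inverse_kinematics(position, orientation): joint angles nearest the present ones, or None.
- env.read_state(): the state.
- env.grab_frame(name): name is "scene" or "side" or "wrist"; returns a dict with "image" (420x560x3 uint8, blue, green, red), "fx", "fy", "cx", "cy" (pixels), "position" and "orientation" of the camera in the world. Camera axes: x right, y up, looking along -z (the intrinsics and any distortion apply to the point x, -y, -z); pixel columns grow to the right and rows downward; lengths in m; the calibration is good to about 2 mm. A picture is of the moment at which its call begins. There is no depth.
A pose or a line that the arm cannot do raises env.Unreachable and nothing moves.
- env.close_job(): hands the job in, once; it reports no verdict.
Trained networks look in a picture, given as the dict that the camera call returned (one of the last four; its "shot" number tells which), for a name from the list of things; names that differ only in an ending like _2 or _b are one class to them, and where a whole thing is asked for, a point or a joint stands for the part that bears it (a point fixed in the world has none). Each returns a list of dicts, best first, with "score" (0 to 1); they miss things now and then, are a little off and sometimes report something else, mostly with a low value. They report only what shows in the picture. A call takes as long as a camera call. They do not tell look-alikes from the thing itself.
- env.search_frame(picture, thing): "xyz" ([x, y, z] in m, in world coordinates, good to about 4 mm: the middle of the surface that is visible of it).
- env.trace(picture, thing): "mask" (420x560 bool, what is visible of it).
The state is a dict: "clock": time; "joint_positions": joint angles; "qvel": joint speeds; "joint_torque": joint torques, N m; "position": TCP position; "tool_rot": TCP orientation; "force": force on the tool from outside, world axes, zero at the start; "wrist_torque": the same for the moment, N m; "opening": opening from 0.0 (shut) to 1.0 (fully open).
Only numpy, scipy, OpenCV 4.12 (cv2) and the standard library are available. Lean on these libraries where they do the work, as an engineer would, in place of code of your own. Each camera call takes 0.05 s, during which the arm holds its last target.

TASK

Set the dust extractor's timer to 35 minutes. First put the cork sanding block that blocks its hood flat into the yellow tray; then slide the clear hood aside, roll the two knurled thumbwheels by their edges until a 3 (left wheel) and a 5 (right wheel) stand squarely in the middle of the window, and slide the hood fully home over them again. Leave the other things on the bench where they are.

Things in the scene. Friction and masses are not known exactly. Their poses are not given: they have to be found in the camera images.
- timer: Grey timer box fixed to the bench, 130 (x) x 270 (y) x 75 mm high to its flat deck; origin at the centre of its underside, z up, x from its front (facing the robot) to its back, y to the left seen from the robot. Window and two orange, black-ribbed thumbwheels stand in its right half (68 mm to -y of centre); the clear hood that covers them parks over the empty left half.
- window (a point): Middle of the window, on the black housing's top face, 95 mm above the bench. The housing is 80 (x) x 52 (y) mm; its opening, 24 (x) x 48 (y) mm, shows two black-on-white numbers side by side, tens left, units right, upright as read from the robot's side. A thumbwheel rim stands at its left and at its right. Axes as the timer's.
- tens_edge (a point): Top of the left (tens) wheel's knurled rim at rest, 100 mm above the bench; fixed to the timer, axes as the timer's. Rim radius 45, width 24 mm, level axle along y straight below. Rim's middle is 3 mm, the housing's side 16 mm from this point towards the window. Sprung axle: the wheel yields up to 7 mm down (3 N to start, then 0.9 N/mm).
- units_edge (a point): The same point on the right (units) wheel, a mirror image, 84 mm to -y of the tens point. For both: pressing a closed fingertip a few mm down on the rim and dragging it along the timer's x rolls the wheel by friction (it resists with about 1 N at the rim); it stays where it is left.
- tens (a joint): Angle of the tens wheel, rad. The number n stands in the middle of the window at n x 0.6283 (0 to 9, with stops just beyond 0 and 9). It grows when the top of the rim is dragged towards the back of the timer (+x), and falls when dragged to the front.
- units (a joint): Angle of the units wheel, rad, with the same meaning and direction.
- hood (a joint): Travel of the clear hood along the timer's +y (left), m: 0 = fully home over the window and wheels (end stop), 0.138 = fully parked to the left (end stop). About 2 N of friction; it stays where it is left.
- hood_fin (a point): Centre of the upright blue fin on the hood; moves with it; when the hood is home it lies 40 mm in front (-x) of the window's middle. Fin 40 (x) x 12 (y) x 32 mm high, top 150 mm above the bench. The hood's flat roof, 124 (x) x 112 (y) mm, lies 118 mm above the bench. Clear tunnel, walls front and back, open left and right. Push or pinch the fin to slide it.
- glue_mid (a point): Centre, half-way up, of a loose bystander: white glue bottle with orange cap, 62 mm diameter, 215 mm tall. To be left alone.
- thinner_mid (a point): Centre, half-way up, of a loose bystander: aluminium can with blue band, 66 mm diameter, 200 mm tall. To be left alone.
- jar_mid (a point): Centre, half-way up, of a loose bystander: amber glass jar, 68 mm diameter, 95 mm tall. To be left alone.
- mug_mid (a point): Centre, half-way up, of a loose bystander: blue cup, 74 mm across the mouth, 90 mm tall. To be left alone.
- offcut_mid (a point): Centre, half-way up, of a loose bystander: dark wood offcut, 220 x 60 x 18 mm. To be left alone.
- brush: Paint brush lying on the bench, about 20 mm high; x along it. To be left alone.
- driver: Screwdriver lying on the bench, about 30 mm high; x along it. To be left alone.
- sander_mid (a point): Centre, half-way up, of the loose cork sanding block, 90 (x) x 46 (y) x 34 mm high, about 0.12 kg. It starts flat on the deck of the timer's left half, in the way of the hood.
- tray: Shallow yellow tray fixed to the bench, open at the top, 180 (x) x 150 (y) x 25 mm high outside, walls and floor 4 mm; origin at the centre of its underside. The sanding block belongs in it.
There are look-alikes about, which are no part of the job. Of the things that look like the part that bears sander_mid, the middle-sized one is meant.

How it is judged:
By the outcome, as a careful person would: the job done as asked, in the order asked, and still so for the second after the job is handed in, with the robot touching nothing.
It also fails if it takes over 72 s, if anything falls off the work surface, if the arm or the gripper's body presses on something with over 40 N, if the wrist force passes 120 N, or if a joint passes its speed limit or range.

## Working session

There is one attempt and no reset: what is moved stays moved. The work goes in short steps, each a Python script; the robot and the scene stay as the last script left them, time stands still between calls to the robot, and variables do not carry over. Pictures are saved under pics/ and viewed, and the job is handed in when it is done.

```bash
ls; mkdir -p pics; python3 - <<'E'
from workcell import env
import cv2
s=env.read_state();print(s)
for n in("scene","side","wrist"):
    p=env.grab_frame(n);cv2.imwrite(f"pics/a_{n}.png",p["image"]);print(n,{k:v for k,v in p.items() if k!="image"})
E
```

```text
pics
{'clock': 0.0, 'joint_positions': array([ 8.83847062e+01,  2.20923658e+01,  3.80820149e-01, -3.05091080e-02,
       -6.84113808e+01, -1.48161601e+01]), 'qvel': array([ 0.03066864,  0.02280501,  0.02210893,  0.04193765,  0.07841544,
       -0.00938545]), 'joint_torque': array([ 8.53989768e-04, -3.90668929e+01,  1.87403744e+01,  4.21994895e+00,
        1.10335060e-02, -1.87508467e-04]), 'position': array([0.17658046, 0.5988294 , 0.18504596]), 'tool_rot': array([-8.98739097e+01,  4.03294515e-03,  1.63557295e+02]), 'force': array([0.14346181, 0.0523979 , 0.53120191]), 'wrist_torque': array([-0.00063419,  0.02543889,  0.03291477]), 'opening': 1.004393095888916}
scene {'fx': 403.74577545956754, 'fy': 403.74577545956754, 'cx': 278.40808639548, 'cy': 207.50731050323978, 'position': array([ 1.08073163, -0.53638505,  0.6063988 ]), 'orientation': array([55.56816069,  0.85314834, 43.80266416]), 'shot': 1}
side {'fx': 453.8800796302522, 'fy': 453.8800796302522, 'cx': 280.3319187727304, 'cy': 216.42232063064517, 'position': array([ 0.51284059, -0.99384672,  0.72662435]), 'orientation': array([58.92016035, -0.70965245, -3.30641566]), 'shot': 2}
wrist {'fx': 347.1772505763612, 'fy': 347.1772505763612, 'cx': 278.17765600617486, 'cy': 212.24372624824596, 'position': array([0.24384156, 0.57953753, 0.38470181]), 'orientation': array([ -15.09321488,   -0.13076344, -106.42105016]), 'shot': 3}
```

View pics/a_scene.png

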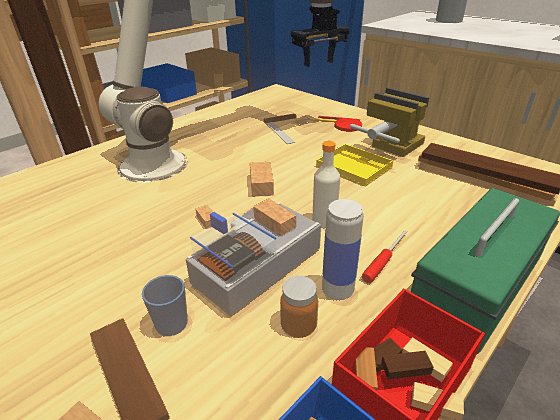

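View pics/a_side.png

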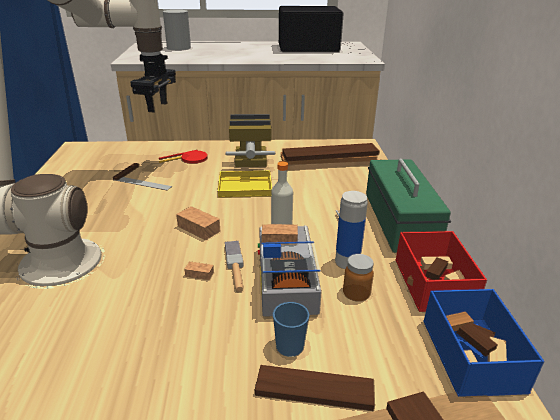

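View pics/a_wrist.png

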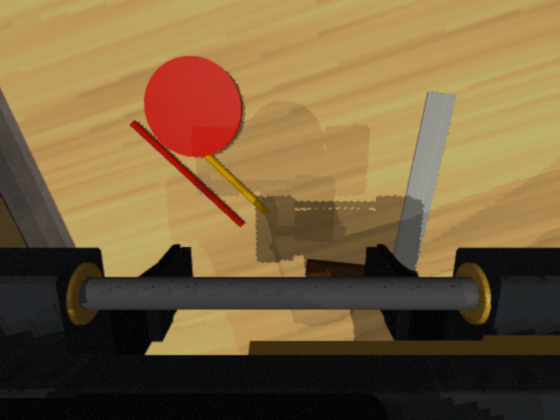

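The scene picture shows the timer at (255,255) with cork on its deck at (274,216), another cork block on the bench at (262,178), and a small one at (204,215). The tray is at (355,163). The brush lies in front of the timer, with the glue bottle and can close behind its left end.

```bash
python3 - <<'E'
from workcell import env
import cv2,numpy as np
for n in("scene","side"):
    p=env.grab_frame(n)
    for t in ["timer","tray","sander_mid","hood_fin","window","tens_edge","units_edge","glue_mid","thinner_mid","jar_mid","mug_mid","offcut_mid","brush","driver"]:
        r=env.search_frame(p,t)
        print(n,t,[(np.round(d["xyz"],3).tolist(),round(d["score"],2)) for d in r[:4]])
    im=p["image"]
    c=im[140:320,150:350] if n=="scene" else im[190:330,150:390]
    cv2.imwrite(f"pics/b_{n}.png",cv2.resize(c,None,fx=3.3,fy=3.3,interpolation=cv2.INTER_CUBIC))
print(env.read_state()["clock"])
E
```

```text
scene timer [([0.632, -0.167, 0.076], 0.64)]
scene tray [([0.497, 0.43, 0.002], 0.78)]
scene sander_mid [([0.373, 0.126, 0.044], 0.91), ([0.587, -0.046, 0.111], 0.6), ([0.368, -0.081, 0.022], 0.57), ([0.607, -0.164, 0.116], 0.5)]
scene hood_fin [([0.61, -0.164, 0.117], 0.67)]
scene window [([0.629, -0.17, 0.078], 0.98)]
scene tens_edge [([0.632, -0.169, 0.076], 0.76)]
scene units_edge [([0.636, -0.17, 0.077], 0.68)]
scene glue_mid [([0.601, 0.109, 0.12], 0.98)]
scene thinner_mid [([0.769, -0.06, 0.134], 0.76)]
scene jar_mid [([0.768, -0.172, 0.07], 0.93), ([0.603, 0.112, 0.12], 0.39)]
scene mug_mid [([0.598, -0.325, 0.061], 0.79), ([0.632, -0.169, 0.077], 0.51)]
scene offcut_mid [([0.634, -0.428, 0.018], 0.67)]
scene brush [([0.444, 0.001, 0.019], 0.41)]
scene driver [([0.79, 0.058, 0.022], 0.89), ([0.632, -0.167, 0.075], 0.6)]
side timer []
side tray [([0.477, 0.42, 0.003], 0.75)]
side sander_mid [([0.348, 0.129, 0.04], 0.95), ([0.574, -0.054, 0.108], 0.9), ([0.369, -0.079, 0.023], 0.7)]
side hood_fin [([0.59, -0.169, 0.113], 0.94)]
side window []
side tens_edge [([0.588, -0.207, 0.086], 0.7), ([0.466, -0.044, 0.017], 0.56)]
side units_edge [([0.585, -0.207, 0.088], 0.58)]
side glue_mid [([0.59, 0.103, 0.12], 0.75), ([0.48, 0.422, 0.003], 0.17)]
side thinner_mid [([0.743, -0.063, 0.134], 0.88), ([0.59, -0.225, 0.089], 0.47), ([0.591, -0.171, 0.115], 0.15)]
side jar_mid [([0.749, -0.187, 0.066], 0.68)]
side mug_mid [([0.576, -0.337, 0.065], 0.97), ([0.59, 0.104, 0.118], 0.42)]
side offcut_mid [([0.622, -0.439, 0.016], 0.6)]
side brush [([0.461, -0.042, 0.016], 0.61)]
side driver []
1.65
```

View pics/b_scene.png

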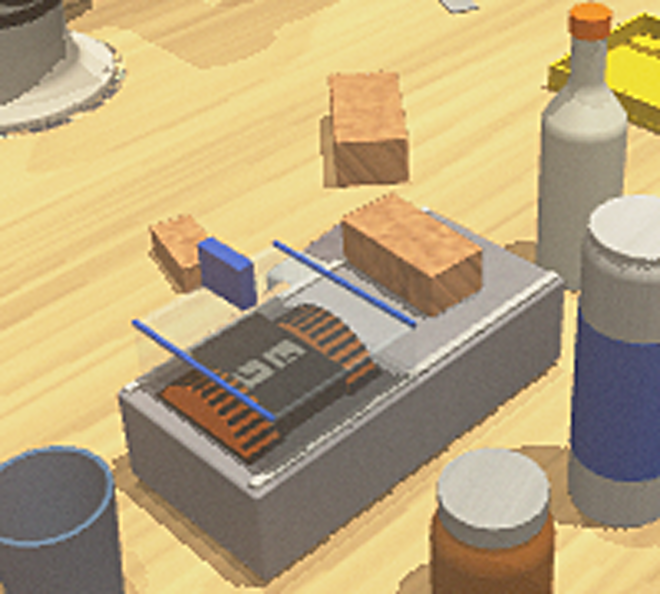

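View pics/b_side.png

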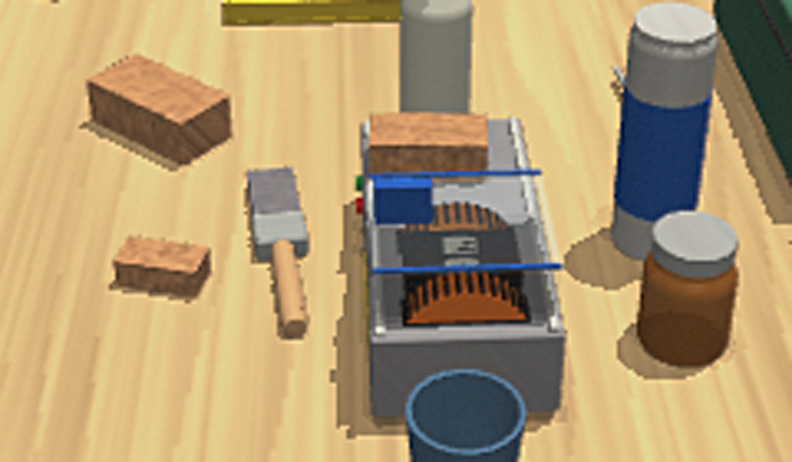

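The three cork blocks are at scene (262,178) on the bench, which is the largest, (274,216) on the deck, and (204,215) on the bench, which is the smallest. The middle-sized one on the timer deck fits the description, and the crops confirm it. Next I'll take a wrist view from above.

```bash
cat > h.py <<'E'
from workcell import env
import cv2,numpy as np
from scipy.spatial.transform import Rotation as Rn
def cam(p):
    R=Rn.from_euler('xyz',p["orientation"],degrees=True).as_matrix();return R,np.array(p["position"])
def px2w(p,u,v,z):
    R,c=cam(p); d=R@np.array([(u-p["cx"])/p["fx"],-(v-p["cy"])/p["fy"],-1.]); return c+d*(z-c[2])/d[2]
def w2px(p,X):
    R,c=cam(p); q=R.T@(np.asarray(X,float)-c); return np.array([p["cx"]+p["fx"]*q[0]/-q[2], p["cy"]-p["fy"]*q[1]/-q[2]])
E
python3 - <<'E'
from h import *
import pickle
env.move_straight([0.18,0.55,0.36],rate=0.3)
env.goto([0.53,-0.09,0.42],[-90,0,180])
env.dwell(0.2)
p=env.grab_frame("wrist");pickle.dump(p,open("w1.pkl","wb"));cv2.imwrite("pics/c_wrist.png",p["image"])
for t in ["timer","sander_mid","hood_fin","window"]:
    r=env.search_frame(p,t)
    print(t,[(np.round(d["xyz"],3).tolist(),round(d["score"],2)) for d in r[:4]])
for n in("scene","side"):
    q=env.grab_frame(n);pickle.dump(q,open(f"{n}1.pkl","wb"))
print(env.read_state()["clock"],env.read_state()["position"],p["position"],p["orientation"])
E
```

```text
timer [([0.595, -0.119, 0.119], 0.84), ([0.732, -0.152, 0.093], 0.45)]
sander_mid [([0.372, -0.072, 0.024], 0.82), ([0.723, -0.045, 0.122], 0.66), ([0.458, -0.021, 0.014], 0.4)]
hood_fin [([0.591, -0.159, 0.117], 0.8)]
window [([0.594, -0.119, 0.119], 0.75)]
5.5417 [ 0.53000914 -0.0899591   0.41999206] [ 0.60016   -0.0891296  0.6194423] [-1.51097296e+01 -5.69385416e-03 -8.99311159e+01]
```

View pics/c_wrist.png

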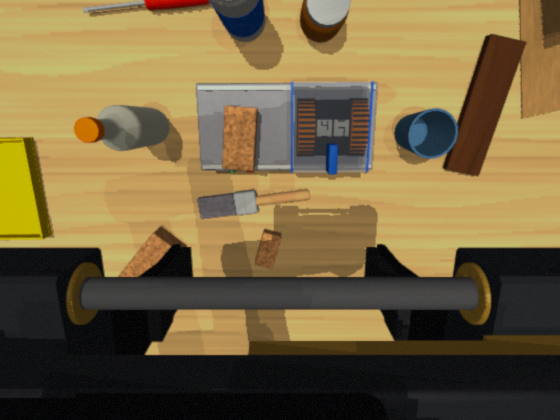

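The view from above shows the timer deck spanning pixels (197,83)-(375,172), the block at (239,139), the fin at (332,158) and the window digits at (332,128). Next I'll enlarge it to measure.

```bash
python3 - <<'E'
import pickle
from h import *
p=pickle.load(open("w1.pkl","rb"))
cv2.imwrite("pics/c2.png",cv2.resize(p["image"][70:190,180:390],None,fx=3.8,fy=3.8,interpolation=cv2.INTER_CUBIC))
E
```

```text
(no output)
```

View pics/c2.png

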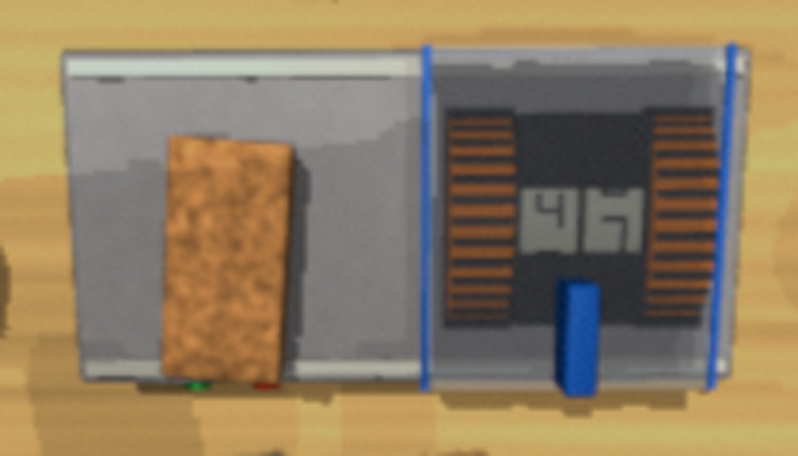

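```bash
python3 - <<'E'
import pickle
from h import *
from scipy.optimize import least_squares
p=pickle.load(open("w1.pkl","rb"))
f=lambda c:(c[0]/3.8+180,c[1]/3.8+70)
C={k:px2w(p,*f(c),0.075) for k,c in dict(BL=(65,50),BR=(748,48),FL=(82,380),FR=(730,375)).items()}
for k,v in C.items(): print(k,v.round(4))
m=sum(C.values())/4; print("centre",m)
print("len",np.linalg.norm(C["BL"]-C["BR"]),np.linalg.norm(C["FL"]-C["FR"]),np.linalg.norm(C["BL"]-C["FL"]),np.linalg.norm(C["BR"]-C["FR"]))
for a,b in(("BL","BR"),("FL","FR")):
    d=C[a]-C[b];print("yaw",np.degrees(np.arctan2(-d[0],d[1])))
B=[px2w(p,*f(c),0.109) for c in((168,137),(293,147),(279,381),(162,377))]
for b in B: print(b.round(4))
b=np.array(B);print("block",b.mean(0),np.linalg.norm(b[1]-b[0]),np.linalg.norm(b[3]-b[0]),np.linalg.norm(b[2]-b[1]))
for i,j in((3,0),(2,1)):
  d=b[j]-b[i];print("yaw",np.degrees(np.arctan2(d[1],d[0])))
print("fin top",px2w(p,*f((580,285)),0.15),px2w(p,*f((578,395)),0.15), "window",px2w(p,*f((580,220)),0.095))
r=[px2w(p,*f(c),0.025) for c in ()]
for u,v in((28,139),(45,236)): print("tray right corners",px2w(p,u,v,0.025))
for n in("scene","side"):
    q=pickle.load(open(f"{n}1.pkl","rb"));im=q["image"].copy()
    for v in list(C.values())+[px2w(p,28,139,.025),px2w(p,45,236,.025)]:
        u=w2px(q,v);cv2.circle(im,tuple(int(x) for x in u.round()),2,(0,0,255),-1)
    c=im[140:320,150:410] if n=="scene" else im[160:330,150:410]
    cv2.imwrite(f"pics/d_{n}.png",cv2.resize(c,None,fx=3,fy=3,interpolation=cv2.INTER_CUBIC))
E
```

```text
BL [0.6504 0.0305 0.075 ]
BR [ 0.6514 -0.2347  0.075 ]
FL [0.5218 0.0312 0.075 ]
FR [ 0.5242 -0.2369  0.075 ]
centre [ 0.58697109 -0.10245816  0.075     ]
len 0.2652684449327191 0.26804737505528803 0.12855936634976226 0.12723647294467197
yaw 0.22731753869968463
yaw 0.5112326383814684
[ 0.617  -0.0132  0.109 ]
[ 0.6135 -0.0595  0.109 ]
[ 0.5264 -0.0528  0.109 ]
[ 0.5279 -0.0074  0.109 ]
block [ 0.57120441 -0.03322088  0.109     ] 0.04635318534471291 0.08924408657851401 0.08732054504410637
yaw -3.7441091490952436
yaw -4.404472306782897
fin top [ 0.56620124 -0.16169557  0.15      ] [ 0.52744775 -0.16261082  0.15      ] window [ 0.58694495 -0.16915685  0.095     ]
tray right corners [0.56645688 0.33052712 0.025     ]
tray right corners [0.39470434 0.33186667 0.025     ]
```

View pics/d_scene.png

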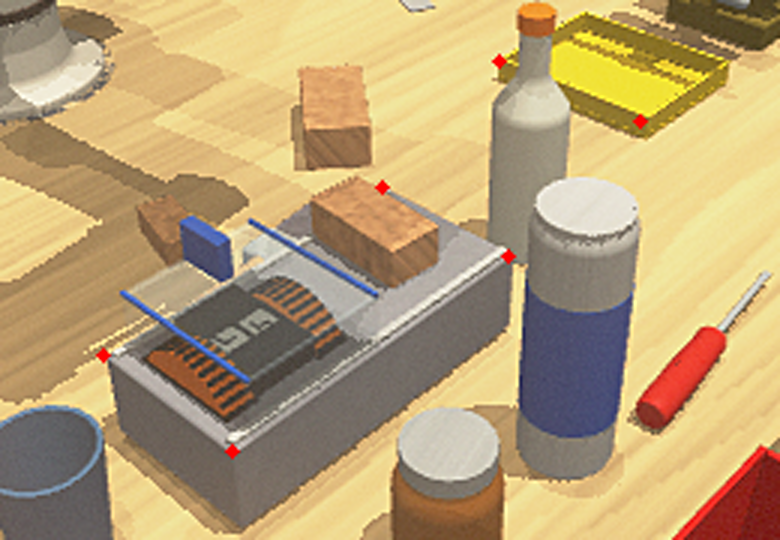

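View pics/d_side.png

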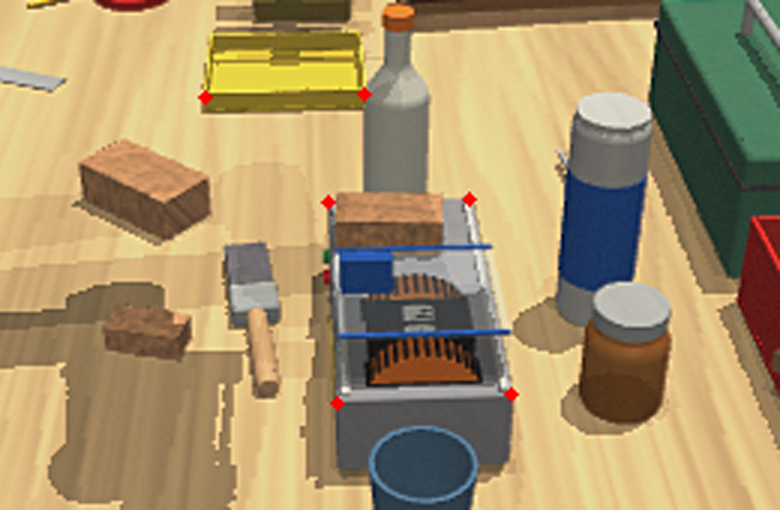

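```bash
python3 - <<'E'
import pickle
from h import *
p=pickle.load(open("w1.pkl","rb"))
print("cap",px2w(p,89,130,.215)); 
q=pickle.load(open("scene1.pkl","rb"));print("cap scene",px2w(q,329,146,.215),"tray",[px2w(q,*c,.025).round(3).tolist() for c in((318,161),(346,144),(392,161),(365,183))])
q=pickle.load(open("side1.pkl","rb"));print("cap side",px2w(q,283,165,.215),"tray",[px2w(q,150+a/3,160+b/3,.025).round(3).tolist() for a,b in((207,97),(364,95),(361,32),(210,36))])
E
```

```text
cap [0.58731663 0.1253539  0.215     ]
cap scene [0.5978297  0.11918662 0.215     ] tray [[0.403, 0.333, 0.025], [0.396, 0.487, 0.025], [0.569, 0.483, 0.025], [0.581, 0.319, 0.025]]
cap side [0.59075226 0.12045069 0.215     ] tray [[0.397, 0.328, 0.025], [0.568, 0.326, 0.025], [0.571, 0.487, 0.025], [0.392, 0.482, 0.025]]
```

```bash
python3 - <<'E'
from h import *
O=[-90,0,176]
env.gripper_to(0.78,25)
env.goto([0.571,-0.033,0.16],O)
print(env.move_straight([0.571,-0.033,0.081],rate=0.1,force_limit=6))
env.gripper_to(0.0,25)
s=env.read_state();print(s["opening"],s["position"],s["force"])
env.move_straight([0.571,-0.033,0.27],rate=0.2)
p=env.grab_frame("wrist");cv2.imwrite("pics/e.png",p["image"])
print(env.read_state()["clock"],env.read_state()["opening"])
E
```

```text
False
0.00526614816006778 [ 0.57098917 -0.03299185  0.08100523] [0.00079123 0.77992862 0.51267995]
10.625 0.009044921221405912
```

View pics/e.png

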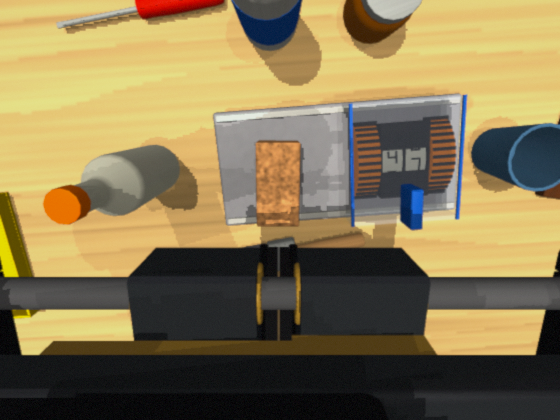

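```bash
python3 - <<'E'
from h import *
import pickle
p=env.grab_frame("wrist");pickle.dump(p,open("w2.pkl","wb"));s=env.read_state()
print(s["position"],s["tool_rot"],p["position"],p["orientation"],"tcp px",w2px(p,s["position"]))
b=np.array([px2w(p,*c,.109) for c in((257,142),(299,142),(299,224),(258,225))]);print(b.round(4),b.mean(0))
print(env.read_state()["clock"])
for n in("scene","side"):
    q=env.grab_frame(n);cv2.imwrite(f"pics/f_{n}.png",q["image"]);print(w2px(q,s["position"]))
E
```

```text
[ 0.5702654  -0.03304884  0.26840494] [-89.96491089  -0.17644989 175.99690429] [ 0.64065834 -0.0375927   0.46766327] [-1.52824617e+01 -3.47571642e-02 -9.39861324e+01] tcp px [278.57229111 237.81046448]
[[ 0.6181 -0.0147  0.109 ]
 [ 0.6151 -0.0572  0.109 ]
 [ 0.5282 -0.0525  0.109 ]
 [ 0.5301 -0.0082  0.109 ]] [ 0.57288083 -0.03316856  0.109     ]
10.675
[270.67426639 142.37932083]
[278.72284422 171.73646367]
```

View pics/f_scene.png

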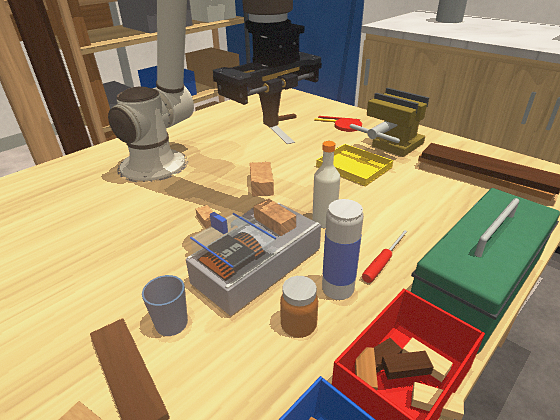

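View pics/f_side.png

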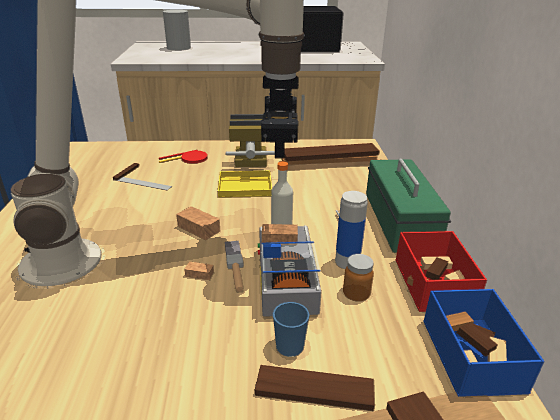

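```bash
python3 - <<'E'
from h import *
a=cv2.imread("pics/f_scene.png")[60:160,210:330];b=cv2.imread("pics/f_side.png")[80:180,230:330];c=cv2.imread("pics/e.png")[225:345,220:340]
cv2.imwrite("pics/g.png",np.hstack([cv2.resize(x,(260,260),interpolation=cv2.INTER_CUBIC) for x in(a,b,c)]))
import pickle
p=pickle.load(open("w2.pkl","rb"))
for d in(0,.01,.02,.03,.04,.05): print(d,w2px(p,np.array([.5703,-.033,.2684+d])))
E
```

```text
0 [278.48809035 237.75930681]
0.01 [278.51344712 243.53204664]
0.02 [278.54135836 249.88633802]
0.03 [278.57223054 256.9147214 ]
0.04 [278.60656123 264.7304712 ]
0.05 [278.64496609 273.4737473 ]
```

View pics/g.png

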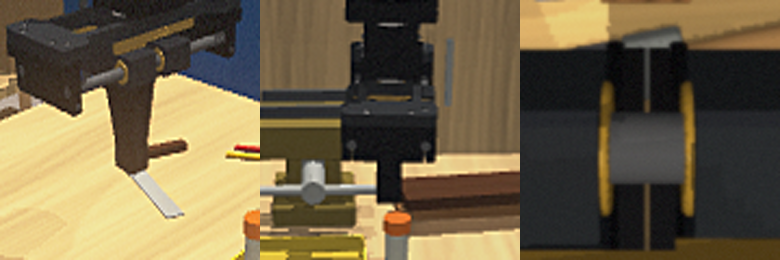

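```bash
python3 - <<'E'
from h import *
import pickle
from scipy.optimize import least_squares
S=pickle.load(open("scene1.pkl","rb"));D=pickle.load(open("side1.pkl","rb"))
f=lambda X:np.r_[w2px(S,X)-(270,127),w2px(D,X)-(279,157)]
r=least_squares(f,[.57,-.03,.27]);print(r.x,r.fun)
a=np.array([.17658,.59883,.18505]);
ax=Rn.from_euler('xyz',[-89.87,0,163.557],degrees=True).as_matrix()
for z in(0,.037):
  for s in(-.0435,.0435): 
    X=a+ax[:,2]*s+[0,0,z]; print(z,w2px(S,X),w2px(D,X))
im=np.hstack([cv2.resize(cv2.imread("pics/a_scene.png")[0:90,270:360],(390,390),interpolation=cv2.INTER_CUBIC),cv2.resize(cv2.imread("pics/a_side.png")[40:130,105:195],(390,390),interpolation=cv2.INTER_CUBIC)])
cv2.imwrite("pics/g2.png",im)
E
```

```text
[ 0.57095412 -0.03379997  0.302758  ] [ 0.18552713 -1.0573115   0.19795743  1.30556698]
0 [327.87562558  72.46182253] [164.192197   114.27377448]
0 [307.50240504  76.30666458] [153.20175628 121.9958057 ]
0.037 [328.44542625  61.83885823] [162.96594773 104.3104775 ]
0.037 [307.78011181  65.47349698] [151.78452927 111.66369962]
```

View pics/g2.png

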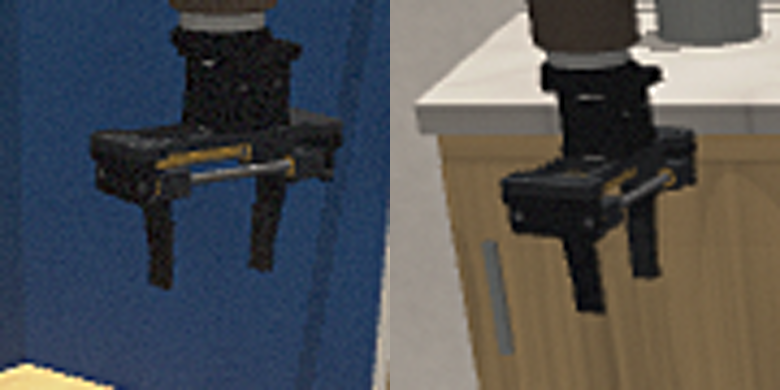

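The fingertips in all three cameras sit about 35 mm behind the reported TCP, already in the start pictures. That explains why the fingers closed on air above the block. Laterally they agree. I'll confirm with a gentle touch on the block's top, known to be at 109 mm.

```bash
python3 - <<'E'
from h import *
env.move_straight([0.571,-0.033,0.088],rate=0.25)
print(env.move_straight([0.571,-0.033,0.05],rate=0.03,force_limit=2.5))
s=env.read_state();print(s["position"],s["force"],s["clock"])
E
```

```text
True
[ 0.57113469 -0.0330176   0.07309911] [-0.74416864  0.01950429  3.94402149] 12.3167
```

Touch confirms it: the tip is at 109 mm when the TCP reads 73 mm, so the true tip lies 36 mm behind the TCP. I'll correct for that.

```bash
cat >> h.py <<'E'
OFF=0.036
def T(x,y,ztip): return [x,y,ztip-OFF]
E
python3 - <<'E'
from h import *
O=[-90,0,176]
env.move_straight(T(0.572,-0.033,0.125),rate=0.15)
env.gripper_to(0.78,25)
print(env.move_straight(T(0.572,-0.033,0.082),rate=0.1,force_limit=6))
env.gripper_to(0.0,25)
s=env.read_state();print(s["opening"],s["position"],s["force"])
if s["opening"]>0.3:
    env.move_straight(T(0.572,-0.033,0.27),rate=0.25)
    env.goto(T(0.484,0.406,0.25),[-90,0,180])
    p=env.grab_frame("wrist");cv2.imwrite("pics/h.png",p["image"])
print(env.read_state()["clock"],env.read_state()["opening"])
E
```

```text
False
0.5279520553844433 [ 0.57226973 -0.03291327  0.04646866] [-2.38395798 -0.47165484  2.20988569]
17.5583 0.5254671993241326
```

View pics/h.png

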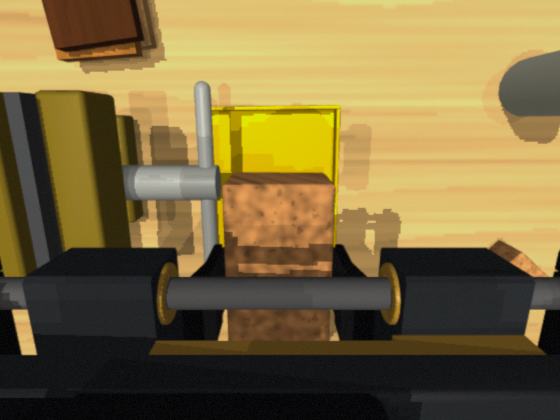

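The block is held above the tray. The vise handle at (205,170) hangs near the tray's left rim, so I'll turn the tool 90° to keep the wide gripper body away from it, then place the block.

```bash
python3 - <<'E'
from h import *
env.goto(T(0.484,0.398,0.20),[-90,0,90])
env.move_straight(T(0.484,0.398,0.03),rate=0.2)
c=env.move_straight(T(0.484,0.398,0.006),rate=0.04,force_limit=4)
s=env.read_state();print(c,s["position"],s["force"])
env.gripper_to(0.72,25)
env.move_straight(T(0.484,0.398,0.25),rate=0.3)
p=env.grab_frame("wrist");cv2.imwrite("pics/i.png",p["image"])
print(env.read_state()["clock"],env.read_state()["opening"])
E
```

```text
True [ 0.48395166  0.39797217 -0.02494348] [-0.42096238  0.49096091  3.11934451]
22.075 0.7222654441174329
```

View pics/i.png

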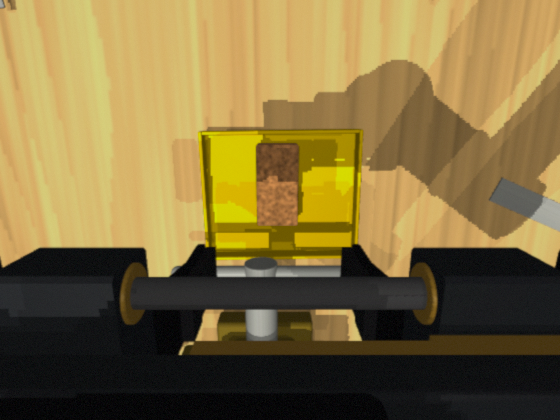

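The block lies flat in the tray at (278,185). Next I'll pinch the fin and slide the hood left.

```bash
python3 - <<'E'
from h import *
O=[-90,0,180]
env.move_straight(T(0.484,0.398,0.29),rate=0.3)
env.gripper_to(0.4,15)
env.goto(T(0.547,-0.168,0.24),O)
env.move_straight(T(0.547,-0.168,0.16),rate=0.25)
print(env.move_straight(T(0.547,-0.168,0.124),rate=0.1,force_limit=4))
env.gripper_to(0.0,15)
s=env.read_state();print(s["opening"],s["position"],s["force"],s["clock"])
c=env.move_straight(T(0.546,-0.168+0.139,0.124),rate=0.12,force_limit=10)
s=env.read_state();print(c,s["position"],s["force"])
env.gripper_to(0.3)
env.move_straight(T(0.546,-0.03,0.17),rate=0.25)
env.goto(T(0.49,-0.17,0.16),O)
p=env.grab_frame("wrist");cv2.imwrite("pics/j.png",p["image"])
print(env.read_state()["clock"],env.read_state()["opening"])
E
```

```text
False
0.1366311226902275 [ 0.54756885 -0.16785366  0.08865962] [0.27748396 1.77759524 3.51149992] 26.8167
True [ 0.54681407 -0.0320726   0.08863566] [ 0.70979268 -2.36701518  2.55587607]
29.5167 0.2986943150130219
```

View pics/j.png

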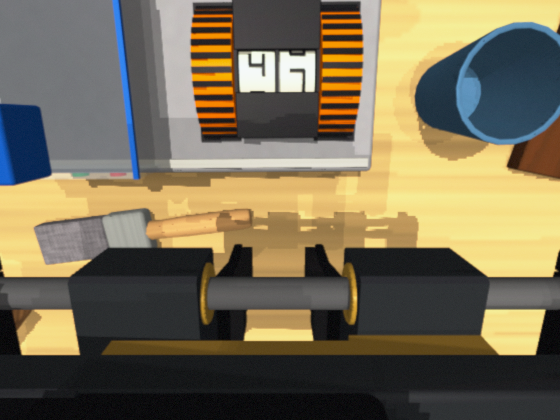

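The hood is parked left, with its edge at (128,90), and the digits show at (277,72). Zooming in.

```bash
python3 - <<'E'
from h import *
im=cv2.imread("pics/j.png")[0:150,180:375]
cv2.imwrite("pics/j2.png",cv2.resize(im,None,fx=4,fy=4,interpolation=cv2.INTER_CUBIC))
E
```

```text
(no output)
```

View pics/j2.png

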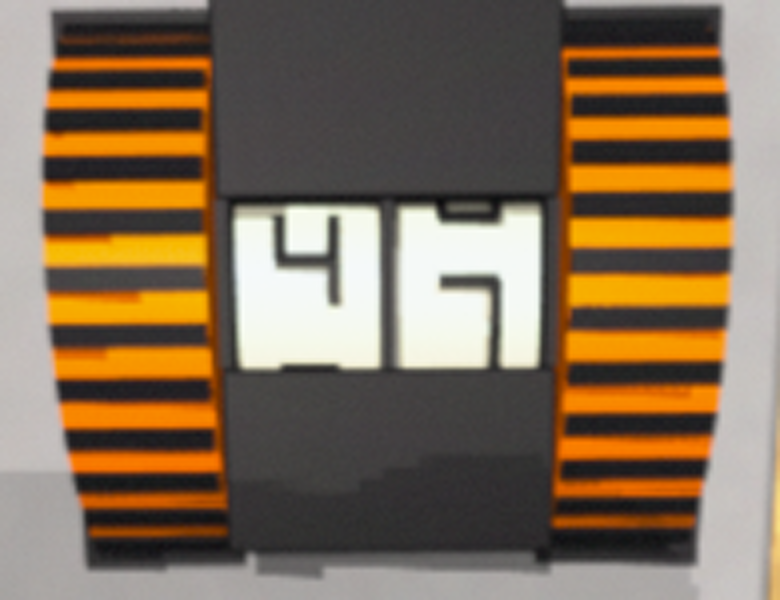

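The window spans crop rows 203–369, with its middle at 286. The tens wheel shows a 4 centred at row 260, so about 4.16. The units wheel has a 7 coming in from below with the 6 leaving at the top, so about 6.8. Both must be dragged to the front (−x), about 33 mm for tens and 50 mm for units. I'll do slightly less than that first.

```bash
cat >> h.py <<'E'
XW,YT,YU=0.587,-0.1285,-0.2125
def stroke(y,dx,press=0.0955,xc=XW,rate=0.06):
    a=xc-dx/2
    env.move_straight(T(a,y,0.106),rate=0.25)
    env.move_straight(T(a,y,press),rate=0.06)
    f0=env.read_state()["force"]
    env.move_straight(T(a+dx,y,press),rate=rate)
    f1=env.read_state()["force"]
    env.move_straight(T(a+dx,y,0.108),rate=0.15)
    print("stroke",np.round(f0,1),np.round(f1,1))
def look(name):
    env.move_straight(T(0.49,-0.17,0.16),rate=0.4)
    p=env.grab_frame("wrist");im=p["image"][0:150,180:375]
    cv2.imwrite(name,cv2.resize(im,None,fx=4,fy=4,interpolation=cv2.INTER_CUBIC)); print(env.read_state()["clock"])
E
python3 - <<'E'
from h import *
env.gripper_to(0.0,15)
env.move_straight(T(XW+.015,YT,0.13),rate=0.3)
stroke(YT,-0.030)
look("pics/k.png")
E
```

```text
stroke [1.  0.7 4.7] [-0.8  0.   5.6]
32.775
```

View pics/k.png

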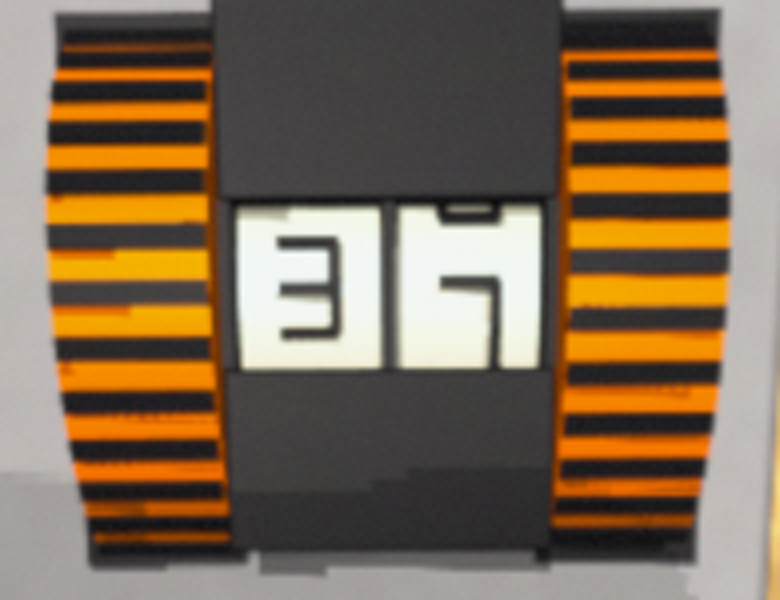

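The tens wheel shows a 3 at crop rows 238–338, centred at 288 against the window middle at 286. Units next.

```bash
python3 - <<'E'
from h import *
env.move_straight(T(XW+.012,YU,0.13),rate=0.3)
stroke(YU,-0.024)
env.move_straight(T(XW+.012,YU,0.108),rate=0.3)
stroke(YU,-0.024)
look("pics/l.png")
E
```

```text
stroke [-0.1 -0.9  5.7] [-1.1 -2.   6.4]
stroke [-0.6 -1.2  6.1] [-1.4 -1.7  5.4]
36.7917
```

View pics/l.png

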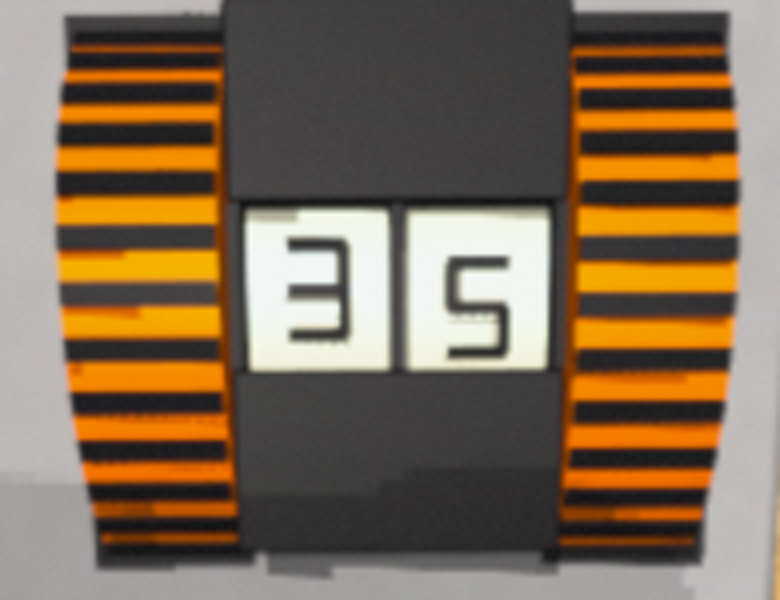

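The 5 sits at rows 257–357, centred at 307 against the window middle at 288, so it needs about 3.2 mm back (+x). The tens wheel is unchanged.

```bash
python3 - <<'E'
from h import *
env.move_straight(T(XW-.0016,YU,0.115),rate=0.3)
stroke(YU,0.0032,rate=0.02)
look("pics/m.png")
E
```

```text
stroke [-0.6 -0.4  5.2] [-0.4 -1.5  4.7]
38.95
```

View pics/m.png

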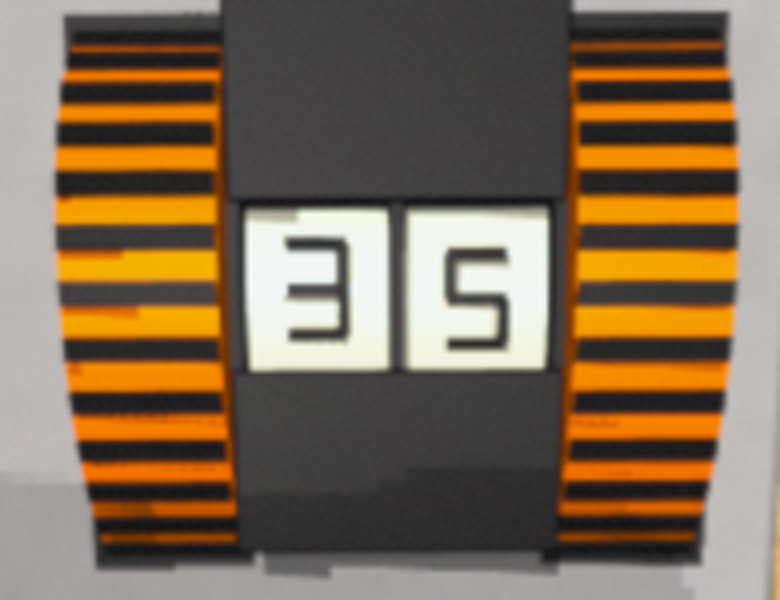

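The 5 is now centred at row 298 and needs about as much again.

```bash
python3 - <<'E'
from h import *
env.move_straight(T(XW-.0016,YU,0.115),rate=0.3)
stroke(YU,0.0032,rate=0.02)
look("pics/n.png")
E
```

```text
stroke [ 0.1 -1.2  6.1] [-0.1 -0.6  6. ]
41.1083
```

View pics/n.png

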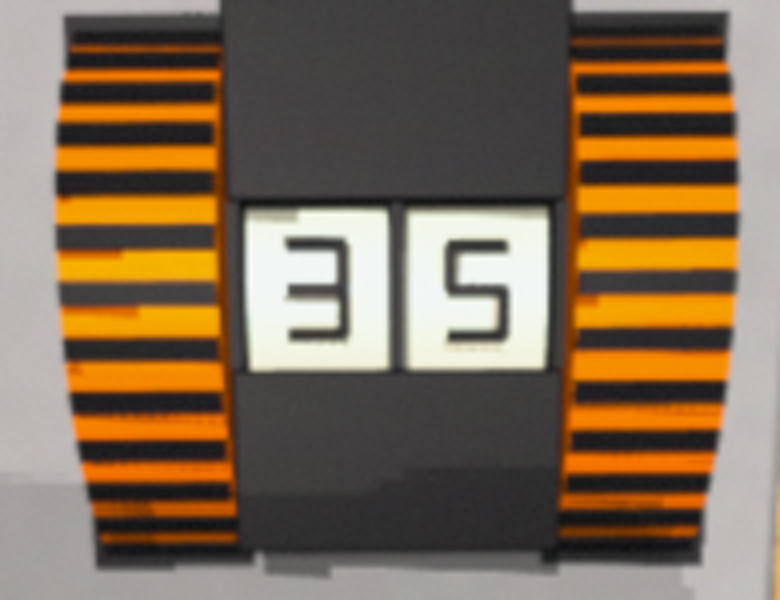

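35 is squarely set, with both digits centred at row 290 against the window middle at 288.5. Now I'll slide the hood home.

```bash
python3 - <<'E'
from h import *
O=[-90,0,180]
env.move_straight(T(0.50,-0.10,0.19),rate=0.4)
env.gripper_to(0.4,15)
env.move_straight(T(0.547,-0.032,0.19),rate=0.4)
print(env.move_straight(T(0.547,-0.032,0.124),rate=0.12,force_limit=4))
env.gripper_to(0.0,15)
s=env.read_state();print(s["opening"],s["position"],s["force"],s["clock"])
c=env.move_straight(T(0.5475,-0.180,0.124),rate=0.1,force_limit=12)
s=env.read_state();print(c,s["position"],s["force"])
env.dwell(0.2)
env.gripper_to(0.4)
print(env.read_state()["force"])
env.move_straight(T(0.547,s["position"][1],0.19),rate=0.25)
env.move_straight([0.53,-0.09,0.42],rate=0.35)
p=env.grab_frame("wrist");cv2.imwrite("pics/o.png",p["image"])
cv2.imwrite("pics/o2.png",cv2.resize(p["image"][70:190,180:390],None,fx=3.8,fy=3.8,interpolation=cv2.INTER_CUBIC))
print(env.read_state()["clock"],env.read_state()["opening"])
E
```

```text
False
0.13596733902060787 [ 0.54720728 -0.03194506  0.08837945] [-0.36848086  0.4094805   2.59907809] 43.9083
True [ 0.54793431 -0.16991548  0.08834384] [-0.46589997  3.28205518  3.87498343]
[ 0.27484229 -0.83343508  0.40683146]
47.4833 0.4059740863280462
```

View pics/o.png

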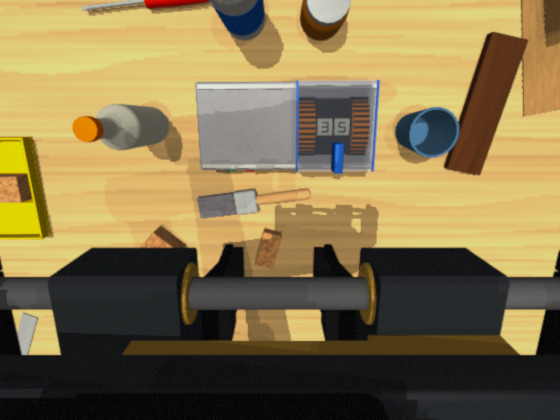

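View pics/o2.png

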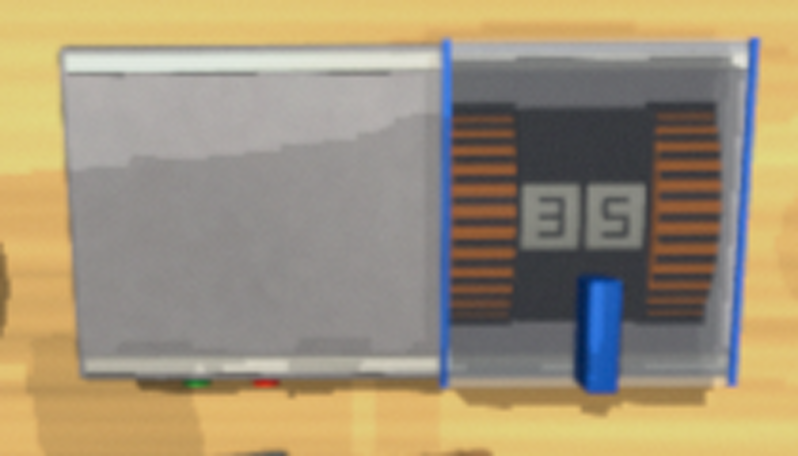

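The hood travelled 138.0 mm from stop to stop, the fin is level with the window, and 35 shows through it. One last check of tray and bystanders, then hand in.

```bash
python3 - <<'E'
from h import *
import pickle
a=pickle.load(open("side1.pkl","rb"))["image"]
p=env.grab_frame("side")
r=env.search_frame(p,"hood_fin");print([(np.round(d["xyz"],3).tolist(),round(d["score"],2)) for d in r[:2]])
cv2.imwrite("pics/q.png",np.hstack([a[130:400,130:530],p["image"][130:400,130:530]]))
env.close_job();print(env.read_state()["clock"])
E
```

```text
[([0.591, -0.176, 0.112], 0.86), ([0.467, -0.045, 0.018], 0.19)]
the job is handed in; nothing more can be done
the job is handed in; nothing more can be done
```

View pics/q.png

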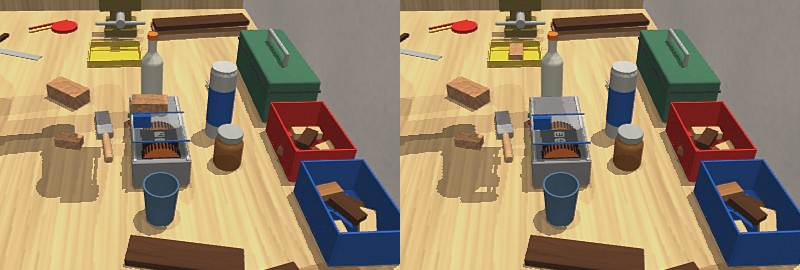

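The timer is set to 35 minutes and the job is handed in at about 47.5 s on the clock, under the 72 s limit.

- **Sanding block:** the middle-sized cork block, the one on the deck, went flat into the tray before the hood was moved.
- **Wheels:** in the last picture before closing the hood, the 3 and the 5 were each about 1.5 px (0.2 mm) from the middle of the window in the 4x crop. 35 still reads through the closed hood.
- **Hood:** it stopped against the end stop after exactly 138 mm of travel, with the fin level with the window. It had started a few millimetres short of home.
- **Other things:** before/after side pictures show the bystanders where they were, and the gripper was clear of everything.

**Disagreement:** the real fingertips sit about 36 mm behind the reported TCP. All three cameras showed it and a touch on the block's top confirmed it. Because of it, the first grasp closed on air without touching anything, and I corrected for it afterwards. The units wheel also overshot and needed two small corrections.

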